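Walk the heavy lamp unit up to the optical rail and latch it

TASK

The heavy black lamp unit must go forward until the whole front edge of its base lies flush against the near side of the optical rail. Walk it there without lifting it, by gently pushing the two rear corners of its base in turn, never turning it more than about 15 degrees out of square with the rail, never pressing on it or into the rail with more than 25 N, and never touching the lamp and lens on top or the glass filter slide that sticks out behind. Then swing the aluminium latch bar fully round behind the base to lock it in, and leave the other things on the table alone.

Things in the scene. Friction and masses are not known exactly. Their poses are not given: they have to be found in the camera images.
- rail: Black optical rail across the table, fixed: 660 mm long, 60 wide, 30 high, with two lens holders near its ends. Origin: middle of its near long face at table level. x points level away from the robot, square to that face (x = 0 is the face); y along the rail to the left; z up. A steel bracket strip, 8 mm high, runs from the rail back towards the robot at y = 160 to 190 mm and carries the latch.
- lamp: Lamp unit, loose, about 0.9 to 1.2 kg. Black flat base 120 mm deep (x) by 240 wide (y) by 38 high, lamp and lens on top. Origin: centre of the underside; x forward to the rail, y left, z up. Flat rear face at x = -60 mm; its free parts to push on are y = 67 to 120 and -67 to -120 mm, heights 0 to 38 mm. It starts 55 to 85 mm short of the rail, at most 6 degrees out of square.
- front_left (a point): Front left corner of the lamp unit's base (x +60, y +120, z 19 mm in the unit's frame).
- front_right (a point): Front right corner of the base (x +60, y -120, z 19 mm).
- rear_left (a point): Middle of the free left part of the base's rear face (x -60, y +92.5, z 19 mm): a place to push. To slide this corner takes about 3 to 12 N; the unit then turns about a point some 95 mm to the other side of its middle, so the other front corner slips back about a tenth as far.
- rear_right (a point): Middle of the free right part of the base's rear face (x -60, y -92.5, z 19 mm): the other place to push; it behaves like the left one.
- lens: Delicate lamp house and lens in a frame, fixed on top of the base: within 65 mm either side of the middle, from 2 mm behind the middle to 51 mm ahead of it, from 38 to 192 mm above the table. Not to be touched.
- slide: Delicate aluminium tray with a glass filter, fixed to the middle of the base's rear face: it sticks out 42 mm behind, 130 mm wide (y -65 to +65 mm), 12 to 28 mm above the table. Not to be touched.
- latch (a joint): Angle of the latch bar about its upright pivot, rad. 0: the bar points straight back from the rail, towards the robot; it grows as the free end swings right (-y); 1.57 (a stop): the bar lies along the rail's y, behind the left rear corner of the base, with 4 mm of play when the base is home. It starts at -0.3 to 0.1 and stays where it is left (about 0.08 N m of friction).
- latch_pivot (a point): Axis of the latch bar at the bar's mid height, 22 mm above the table; at x = -131, y = +175 mm in the rail's frame.
- latch_tip (a point): Middle of the free end of the latch bar, 85 mm from the pivot, 22 mm above the table. The bar is 14 mm thick, and fills heights 12 to 32 mm above the table.
- post_holder: Bystander: small lens on a post with a 60 x 45 mm foot, about 155 mm tall; origin under the foot. Leave alone.
- cap: Bystander: blue plastic cap, 58 mm across, 22 mm high; origin under its middle. Leave alone.
- clear_box: Bystander: clear open box 90 x 110 x 40 mm; origin under its middle. Leave alone.
- driver: Bystander: screwdriver 170 mm long, lying. Leave alone.
- cleaner: Bystander: white bottle 44 mm across, 110 mm high; origin under its middle. Leave alone.
- spare_lens: Bystander: lens in a black ring 72 mm across, 16 mm high, lying flat. Leave alone.
- filter_tin: Bystander: flat metal tin 70 x 100 x 28 mm. Leave alone.

How it is judged:
On the way, in this order (a step that is already met when the one before it is completed fails the run):
1. the base's front edge is flush against the rail (both front corners within 2.5 mm of it) while the latch is still open (x of each of front_left, front_right in the frame of rail above -0.0025 m and value of joint latch below 0.9 rad), for 0.3 s.
2. the latch bar is swung fully round behind the base (value of joint latch above 1.45 rad), for 0.2 s.
At the end, for the whole second after the job is handed in: Both front corners of the base are within 2.5 mm of the rail's near face, the latch bar is round to at least 1.45 rad (83 degrees) behind the base, and the lamp unit rests flat and still on the table (x of each of front_left, front_right in the frame of rail above -0.0025 m and value of joint latch above 1.45 rad and linear speed of lamp below 0.005 m/s and height (world z) of lamp below 0.004 m); the robot touches nothing.
It fails at once if the lamp unit is turned more than 15 degrees (0.262 rad) out of square with the rail (angle between the x axis of lamp and the x axis of rail, either way round above 0.262 rad).
It fails at once if the lamp unit is pushed, or pressed against the rail or latch, with more than 25 N (contact force between lamp and rail above 25 N or contact force between any of the arm, the fingers and lamp above 25 N).
It fails at once if the lamp unit is lifted more than 8 mm (height (world z) of lamp above 0.008 m).
It fails at once if the lamp and lens on top, or the glass filter slide, are touched (more than 1 N) (contact force between any of the arm, the fingers and lens above 1 N or contact force between any of the arm, the fingers and slide above 1 N).
It fails at once if a bystander is moved more than 15 mm (distance of any of post_holder, cap, clear_box, driver, cleaner, spare_lens, filter_tin from where it was at the start of the episode above 0.015 m).
It also fails if it takes over 72 s, if anything falls off the work surface, if the arm or the gripper's body presses on something with over 40 N, if the wrist force passes 120 N, or if a joint passes its speed limit or range.

ROBOT

A 6-joint arm with a two-finger parallel gripper is mounted at the origin on the work surface. World frame = base frame: x ahead of the robot, y to its left, z up, the work surface at z = 0. Lengths are in m, angles in rad, forces in N, time in s.
With the tool pointing down it reaches from about 0.375 to 0.9 m from the base axis. Payload 3.1 kg.
Tool frame: the origin (TCP) lies on the centre line of the jaws, within the pads' length; the fingertips stand robot.nose_length ahead of it and the grasp point (between the pads) lies 6 mm ahead of it (robot.nose_length is the distance from the TCP to the fingertips, in m); z points along the fingers, y is the line along which they close (so a half turn about z gives the same grasp; the last joint's range is limited). The gripper opens to 87 mm and grips with 3 to 60 N. Pads are 19 mm wide; open, the fingers measure 117 mm over their backs; the gripper's body (75 mm by 190 mm) begins 51 mm behind the grasp point.
Start: joints at [0.933, 0.527, 1.433, -0, 1.181, -0.178], TCP at [0.277, 0.56, 0.248] pointing down, gripper open.
Joint ranges: [-3.08, 3.08], [-0.75, 2.2], [0.22, 2.44], [-1.43, 4.57], [0, 2.65], [-2.85, 2.85]. Speed limits (rad/s): [2.79, 2.79, 3.14, 3.14, 3.14, 3.14].

INTERFACE

Orientations are given as a unit quaternion [x, y, z, w].
In Python, from rig import robot gives the robot as it stands.
- The arm moves only by the shell command python3 -m crank 'ROWS' [FORCE]. ROWS is JSON, one flat list of numbers, 7 for each row, row after row: the shift along the tool's x, y, z in mm, then the turn, a rotation vector about the tool's x, y, z in degrees, then the closure in counts, from 0 (fully open) to 255 (shut). In form: [x, y, z, ax, ay, az, fingers, x, y, z, ax, ay, az, fingers, ...]. A call has exactly 5 rows; each row is the pose to reach, as a shift and turn from the pose commanded when the call began, along the tool's axes at that moment; what a row does not reach only later rows make up. A row lasts 1/12 s, in which the tool goes at most 41.7 mm and 7.16 degrees, less where a joint would pass 70% of its speed; a pose out of reach is approached as far as the arm can. A call with a gripper value outside its range is refused whole. The fingers move at their own pace and stop on an object; FORCE is the grip in N (left out, the last holds). Time passes only in rows, so rows that repeat a pose let the fingers close, or fill a call up. It gives the time, the measured TCP pose, the force, the opening and the grip force at its end, in the units of the state.
- robot.get_obs(): the state, without advancing time (a new reading comes with each control period).
- robot.camera(name): name is "scene" or "top" or "wrist"; returns a dict with "pixels" (420x560x3 uint8, red, green, blue), "intrinsics" (3x3 intrinsics, pixels), "extrinsics" (4x4, takes a point from camera to world coordinates); the wrist camera has in their place "mount" (4x4, takes a point from camera to tool coordinates, whose origin is the TCP and whose axes are the flange's). Camera axes: x right, y down, z forward; pixel columns grow to the right and rows downward; lengths in m; the calibration is good to about 2 mm. A picture is of the moment at which its call begins: read the wrist's pose just before it. There is no depth.
- robot.hand_in(): hands the job in; it is judged then, once.
The state is a dict: "time": time; "q": joint angles; "joint_velocities": joint speeds; "joint_torque": joint torques, N m; "position": TCP position; "tool_rot": TCP orientation; "ft_force": force on the tool from outside, world axes, zero at the start; "moment": the same for the moment, N m; "grip_width": finger opening in m; "grip_force": force on a finger pad.
Only numpy, scipy, OpenCV 4.12 (cv2) and the standard library are available. Lean on these libraries where they do the work, as an engineer would, in place of code of your own. Each camera call takes 0.05 s, during which the arm holds its last target. There are 200 camera calls.

## Working session

There is one attempt and no reset: what is moved stays moved. The work goes in short steps, Python scripts to look and compute and a shell command to move; the robot and the scene stay as the last step left them, time stands still between calls to the robot, and variables do not carry over. Pictures are saved under pics/ and viewed, at most 10 in all, crops included, and the job is handed in when it is done.

```bash
ls; mkdir -p pics; python3 - <<'E'
from rig import robot
import cv2,numpy as np
o=robot.get_obs();print({k:np.round(v,3).tolist() for k,v in o.items()},robot.nose_length)
for n in("top","scene"):
    c=robot.camera(n);cv2.imwrite(f"pics/{n}0.png",c["pixels"][:,:,::-1]);np.savez(f"{n}0.npz",**c)
    print(n,c["intrinsics"],np.round(c["extrinsics"],4))
E
```

```text
pics
{'time': 0.0, 'q': [0.934, 0.528, 1.434, -0.0, 1.181, -0.178], 'joint_velocities': [-0.002, -0.001, -0.001, -0.001, -0.001, 0.001], 'joint_torque': [-0.001, -44.004, -17.659, 0.063, 0.058, -0.0], 'position': [0.276, 0.56, 0.247], 'tool_rot': [0.227, 0.974, -0.001, -0.0], 'ft_force': [-0.288, 0.209, -0.017], 'moment': [0.016, -0.017, 0.051], 'grip_force': 0.0, 'grip_width': 0.087} 0.025
top [[471.02769801   0.         276.57817742]
 [  0.         471.02769801 217.38457735]
 [  0.           0.           1.        ]] [[ 6.7500e-02 -9.7590e-01  2.0750e-01  1.5320e-01]
 [-9.9770e-01 -6.6300e-02  1.2900e-02 -1.5600e-02]
 [ 1.2000e-03 -2.0790e-01 -9.7820e-01  1.6278e+00]
 [ 0.0000e+00  0.0000e+00  0.0000e+00  1.0000e+00]]
scene [[410.22839836   0.         280.14255977]
 [  0.         410.22839836 206.85388477]
 [  0.           0.           1.        ]] [[ 0.6435  0.6028 -0.4718  1.022 ]
 [ 0.7655 -0.5067  0.3966 -0.4502]
 [ 0.     -0.6164 -0.7875  0.9495]
 [ 0.      0.      0.      1.    ]]
```

View pics/top0.png

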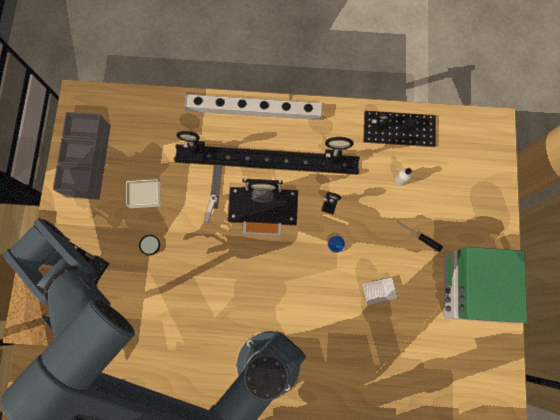

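View pics/scene0.png

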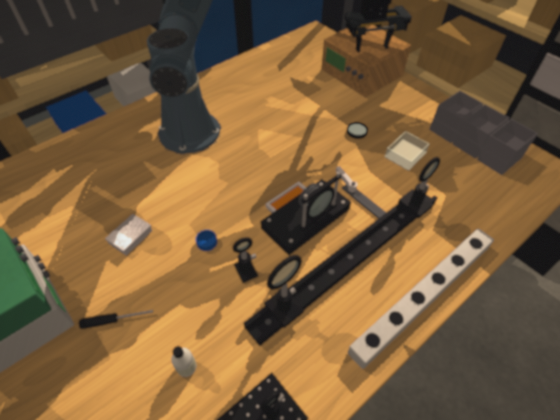

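The top view shows the rail from (176,155) to (358,165), the lamp base at (229–297, 187–225), the slide at (245–281, 221–235), and the latch pivot near (213,198) with its tip near (208,222). The post holder is at (331,203) and the cap at (336,243). The scene view agrees with this.

```bash
cat > h.py <<'E'
import numpy as np,cv2
from scipy.spatial.transform import Rotation as R
def ray(uv,K,E,z):
    uv=np.atleast_2d(uv).astype(float)
    d=np.c_[uv,np.ones(len(uv))]@np.linalg.inv(K).T@E[:3,:3].T
    return E[:3,3]+d*((z-E[2,3])/d[:,2])[:,None]
def proj(P,K,E):
    p=(np.atleast_2d(P)-E[:3,3])@E[:3,:3]; p=p@K.T; return p[:,:2]/p[:,2:]
E
python3 - <<'E'
from h import *
c=np.load("top0.npz");im=c["pixels"];K=c["intrinsics"];E=c["extrinsics"]
g=im.max(2)
m=(g<50).astype(np.uint8)
n,l,s,ce=cv2.connectedComponentsWithStats(m)
for i in range(1,n):
    if s[i,4]>150 and 160<ce[i,0]<380 and 120<ce[i,1]<260:print(i,s[i],ce[i].round(1))
crop=im[130:260,165:365]
cv2.imwrite("pics/c1.png",cv2.resize(crop,None,fx=4,fy=4,interpolation=cv2.INTER_CUBIC)[:,:,::-1])
E
```

```text
14 [ 175  132  184   42 3113] [264.7 158.1]
22 [ 229  180   69   45 2058] [263.3 205.4]
24 [322 193  19  21 175] [330.1 203.6]
```

View pics/c1.png

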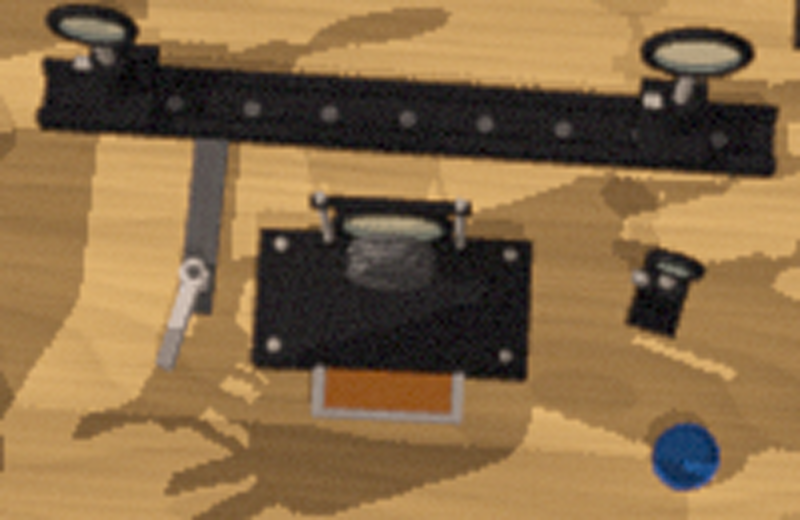

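The crop shows the base's rear corners at about (252,365) and (525,380) and its front top corners at (262,228) and (531,242). The rail's near edge runs (40,130)–(775,175). The latch pivot is at (193,271) and its tip at (167,368).

```bash
python3 - <<'E'
from h import *
c=np.load("top0.npz");im=c["pixels"];K=c["intrinsics"];E=c["extrinsics"]
g=im.max(2).astype(float); T=65
def edge(cols,r0f,d):  # start inside dark at row r0f(col), go d until bright
    o=[]
    for u in cols:
        v=int(r0f(u))
        while g[v,u]<T and 0<v<410: v+=d
        o.append((u,v-d*(g[v,u]-T)/(g[v,u]-g[v-d,u])))
    return np.array(o)
def fit(p,z):
    w=ray(p,K,E,z); 
    for _ in range(3):
        a=np.polyfit(w[:,1],w[:,0],1); r=w[:,0]-np.polyval(a,w[:,1]); w=w[abs(r)<max(.002,1.5*r.std())]
    print("n",len(w),"slope deg",np.degrees(np.arctan(a[0])).round(2),"x at y=0",a[1].round(4),"rms",r.std().round(4)); return a
cols=[u for u in range(180,355) if not 211<=u<=224]
ra=fit(edge(cols,lambda u:158+(u-180)*.06,1),0)
fl=fit(edge([*range(232,242)]+[*range(284,296)],lambda u:200,-1),.038)
rl=fit(edge([*range(231,241)]+[*range(284,295)],lambda u:210,1),0)
# side ends of rail and base (rows)
def hedge(v,u,d):
    while g[v,u]<T:u+=d
    return (u-d*(g[v,u]-T)/(g[v,u]-g[v,u-d]),v)
for n,rows,u,d,z in(("railL top",(151,153,155),190,-1,.03),("railR top",(162,164,166),345,1,.03),("baseL",(190,200,210,218),240,-1,.038),("baseR",(194,200,210,220),285,1,.038)):
    print(n,ray([hedge(v,u,d) for v in rows],K,E,z)[:,:2].round(4).tolist())
P=lambda u,v:[165+u/4-.4,130+v/4-.4]
for n,p,z in(("pivot",P(193,271),.034),("tip",P(167,368),.025),("cap",P(686,455),.02),("post base",P(655,318),.01),("spare",[149,244],.01),("box",[143,193],.02)):print(n,ray(p,K,E,z)[0].round(4))
E
```

```text
n 161 slope deg 0.05 x at y=0 0.68 rms 0.0005
n 15 slope deg -1.51 x at y=0 0.5919 rms 0.0003
n 15 slope deg 1.96 x at y=0 0.4779 rms 0.0084
railL top [[0.7099, 0.3782], [0.7024, 0.3781], [0.6948, 0.3789]]
railR top [[0.7126, -0.2686], [0.7051, -0.2681], [0.6977, -0.2685]]
baseL [[0.5786, 0.1506], [0.541, 0.1733], [0.5053, 0.1722], [0.4769, 0.1729]]
baseR [[0.5769, -0.0377], [0.5569, -0.0611], [0.5212, -0.0617], [0.4844, -0.0425]]
pivot [0.5475 0.2321 0.034 ]
tip [0.4617 0.2477 0.025 ]
cap [ 0.4168 -0.2055  0.02  ]
post base [ 0.5385 -0.1744  0.01  ]
spare [0.3722 0.4408 0.01  ]
box [0.5501 0.4816 0.02  ]
```

```bash
python3 -m crank '[-28,-28,0,0,0,-5.2,255,-56,-56,0,0,0,-10.5,255,-84,-84,0,0,0,-15.7,255,-112,-112,0,0,0,-21,255,-140,-140,0,0,0,-26.2,255]' 20
python3 -m crank '[-13,-38,0,0,0,0,255,-26,-76,0,0,0,0,255,-39,-114,0,0,0,0,255,-52,-152,0,0,0,0,255,-65,-190,0,0,0,0,255]'
python3 -m crank '[-7,-15,0,0,0,0,255,-14,-30,0,0,0,0,255,-14,-30,0,0,0,0,255,-14,-30,0,0,0,0,255,-14,-30,0,0,0,0,255]'
python3 - <<'E'
from h import *
from rig import robot
o=robot.get_obs();c=robot.camera("wrist")
print(o["position"],o["tool_rot"],o["ft_force"]);print(c["intrinsics"],c["mount"].round(4))
M=np.eye(4);M[:3,:3]=R.from_quat(o["tool_rot"]).as_matrix();M[:3,3]=o["position"]
np.savez("w0.npz",pixels=c["pixels"],K=c["intrinsics"],E=M@c["mount"]);cv2.imwrite("pics/w0.png",c["pixels"][:,:,::-1])
E
```

```text
time: 0.52
position: [0.3401, 0.3711, 0.2472]
tool_rot: [-0.002, 1.0, -0.0, -0.0]
ft_force: [0.7, -0.0, 0.4]
grip_width: 0.0613
grip_force: 0.0
time: 0.93
position: [0.4049, 0.1809, 0.2475]
tool_rot: [0.001, 1.0, -0.0, -0.0]
ft_force: [1.1, 0.2, 0.5]
grip_width: 0.0281
grip_force: 0.0
time: 1.35
position: [0.4183, 0.1531, 0.2473]
tool_rot: [0.001, 1.0, 0.0, -0.001]
ft_force: [-1.3, -0.1, 0.3]
grip_width: 0.0018
grip_force: 0.0
[0.41833421 0.15313124 0.24731994] [ 8.00189850e-04  9.99999508e-01  1.60680232e-04 -5.63821307e-04] [-1.2788306  -0.09227358  0.2834593 ]
[[292.69909399   0.         284.25974288]
 [  0.         292.69909399 212.83011021]
 [  0.           0.           1.        ]] [[-4.000e-04 -9.608e-01 -2.771e-01  7.520e-02]
 [ 1.000e+00 -2.000e-04 -7.000e-04  4.000e-04]
 [ 6.000e-04 -2.771e-01  9.608e-01 -1.375e-01]
 [ 0.000e+00  0.000e+00  0.000e+00  1.000e+00]]
```

View pics/w0.png

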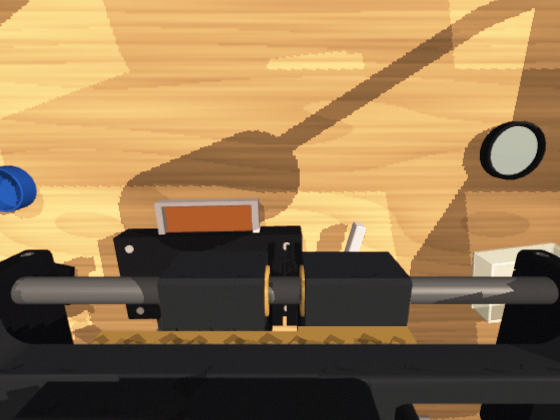

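The wrist view shows the slide at cols 156–259, rows 200–234. The base's rear edge runs from about (115,234) to (301,227), with its left rear corner at col 301. The latch tip is at (360,225).

```bash
cat >> h.py <<'E'
def vedge(g,cols,r0,d,T):
    o=[]
    for u in cols:
        v=r0
        while g[v,u]<T: v+=d
        o.append((u,v-d*(g[v,u]-T)/(g[v,u]-g[v-d,u])))
    return np.array(o)
def rline(p,K,E,z,tol=.0015):
    w=ray(p,K,E,z); k=np.ones(len(w),bool)
    for _ in range(6):
        a=np.polyfit(w[k,1],w[k,0],1); r=w[:,0]-np.polyval(a,w[:,1]); k=abs(r-np.median(r))<max(tol,1.0*np.std(r[k]))
    return a,k.sum(),r[k].std()
E
python3 - <<'E'
from h import *
c=np.load("w0.npz");im=c["pixels"];K=c["K"];E=c["E"];g=im.max(2).astype(float)
cols=[*range(121,152)]+[*range(264,297)]
p=vedge(g,cols,246,-1,60)
print(np.c_[p,ray(p,K,E,0)[:,:2]][::6].round(3).tolist())
a,n,s=rline(p,K,E,0);print("rear bottom: deg",np.degrees(np.arctan(a[0])),"x@y=.056",np.polyval(a,.056),n,s)
for v in(232,238,244):
    for u,d in((140,-1),(275,1)):
        uu=u
        while g[v,uu]<60:uu+=d
        print(v,uu,ray([uu,v],K,E,.02)[0].round(4),ray([uu,v],K,E,.038)[0].round(4))
print("slide",ray([[156,201],[259,200]],K,E,.02).round(4).tolist(),"tip",ray([[361,224]],K,E,.032).round(4))
E
```

```text
[[121.0, 232.823, 0.482, -0.075], [127.0, 238.278, 0.491, -0.067], [133.0, 228.716, 0.476, -0.057], [139.0, 228.713, 0.476, -0.049], [145.0, 228.57, 0.476, -0.04], [151.0, 228.553, 0.476, -0.032], [269.0, 226.67, 0.474, 0.132], [275.0, 226.441, 0.473, 0.14], [281.0, 226.443, 0.474, 0.149], [287.0, 244.87, 0.501, 0.157], [293.0, 225.923, 0.473, 0.165]]
 ** On entry to DLASCL parameter number  4 had an illegal value
 ** On entry to DLASCL parameter number  4 had an illegal value
 ** On entry to DLASCL parameter number  4 had an illegal value
 ** On entry to DLASCL parameter number  4 had an illegal value
 ** On entry to DLASCL parameter number  5 had an illegal value
 ** On entry to DLASCL parameter number  4 had an illegal valueh.py:14: RuntimeWarning: divide by zero encountered in scalar divide
  o.append((u,v-d*(g[v,u]-T)/(g[v,u]-g[v-d,u])))
h.py:5: RuntimeWarning: invalid value encountered in matmul
  d=np.c_[uv,np.ones(len(uv))]@np.linalg.inv(K).T@E[:3,:3].T
Traceback (most recent call last):
  File "h.py", line 19, in rline
    a=np.polyfit(w[k,1],w[k,0],1); r=w[:,0]-np.polyval(a,w[:,1]); k=abs(r-np.median(r))<max(tol,1.0*np.std(r[k]))
numpy.linalg.LinAlgError: SVD did not converge in Linear Least Squares
```

```bash
python3 -m crank '[0,0,40,0,0,0,255,0,0,80,0,0,0,255,0,0,120,0,0,0,255,0,0,160,0,0,0,255,0,0,200,0,0,0,255]'
python3 -m crank '[0,-1,10,0,0,0,255,-10,-1,10,0,0,0,255,-20,-1,10,0,0,0,255,-30,-1,10,0,0,0,255,-38,-1,10,0,0,0,255]'
python3 -m crank '[-2,0,0,0,0,0,255,-4,0,0,0,0,0,255,-6,0,0,0,0,0,255,-8,0,0,0,0,0,255,-10,0,0,0,0,0,255]'
```

```text
time: 1.82
position: [0.4187, 0.1539, 0.0463]
tool_rot: [-0.0, 1.0, 0.0, 0.001]
ft_force: [0.5, -0.5, -0.4]
grip_width: 0.0006
grip_force: 0.0
time: 2.23
position: [0.4601, 0.1523, 0.0394]
tool_rot: [0.0, 1.0, 0.0, 0.003]
ft_force: [-3.4, 0.7, 0.3]
grip_width: 0.0005
grip_force: 1.4
time: 2.65
position: [0.463, 0.1516, 0.0378]
tool_rot: [0.001, 1.0, -0.0, -0.004]
ft_force: [-5.1, 2.6, 4.3]
grip_width: 0.0006
grip_force: 3.2
```

```bash
python3 -m crank '[-2,0,0,0,0,0,255,-4,0,0,0,0,0,255,-6,0,0,0,0,0,255,-8,0,0,0,0,0,255,-10,0,0,0,0,0,255]'
python3 -m crank '[-2,0,0,0,0,0,255,-4,0,0,0,0,0,255,-6,0,0,0,0,0,255,-8,0,0,0,0,0,255,-10,0,0,0,0,0,255]'
```

```text
time: 3.07
position: [0.4726, 0.152, 0.0376]
tool_rot: [0.001, 1.0, 0.0, -0.004]
ft_force: [-6.7, 3.3, 4.6]
grip_width: 0.0006
grip_force: 3.4
time: 3.48
position: [0.4829, 0.152, 0.0376]
tool_rot: [0.001, 1.0, 0.0, -0.004]
ft_force: [-5.3, 3.3, 3.5]
grip_width: 0.0002
grip_force: 3.3
```

```bash
python3 -m crank '[-2,0,0,0,0,0,255,-4,0,0,0,0,0,255,-6,0,0,0,0,0,255,-8,0,0,0,0,0,255,-10,0,0,0,0,0,255]'
python3 -m crank '[12,0,0,0,0,0,255,25,0,-15,0,0,0,255,42,0,-48,0,0,0,255,42,-35,-48,0,0,0,255,42,-74,-48,0,0,0,255]'
python3 -m crank '[0,-40,0,0,0,0,255,0,-80,0,0,0,0,255,0,-120,0,0,0,0,255,0,-120,30,0,0,0,255,0,-120,48,0,0,0,255]'
python3 -m crank '[-2,0,0,0,0,0,255,-4,0,0,0,0,0,255,-7,0,0,0,0,0,255,-10,0,0,0,0,0,255,-12,0,0,0,0,0,255]'
```

```text
time: 3.9
position: [0.4932, 0.152, 0.0376]
tool_rot: [0.001, 1.0, 0.0, -0.004]
ft_force: [-5.4, 3.3, 3.4]
grip_width: 0.0005
grip_force: 3.2
time: 4.32
position: [0.4554, 0.0787, 0.0874]
tool_rot: [-0.002, 1.0, -0.0, 0.003]
ft_force: [0.8, -0.7, 0.3]
grip_width: 0.0001
grip_force: 0.0
time: 4.73
position: [0.4569, -0.0463, 0.0377]
tool_rot: [0.004, 1.0, -0.001, 0.003]
ft_force: [0.2, 1.4, 0.2]
grip_width: 0.0005
grip_force: 0.0
time: 5.15
position: [0.466, -0.0417, 0.0383]
tool_rot: [-0.0, 1.0, 0.0, -0.001]
ft_force: [-5.0, -3.0, 0.2]
grip_width: 0.0005
grip_force: 2.1
```

```bash
for i in 1; do python3 -m crank '[-3,0,0,0,0,0,255,-6,0,0,0,0,0,255,-9,0,0,0,0,0,255,-12,0,0,0,0,0,255,-15,0,0,0,0,0,255]'
python3 -m crank '[-3,0,0,0,0,0,255,-6,0,0,0,0,0,255,-9,0,0,0,0,0,255,-12,0,0,0,0,0,255,-15,0,0,0,0,0,255]'
python3 -m crank '[-3,0,0,0,0,0,255,-6,0,0,0,0,0,255,-9,0,0,0,0,0,255,-12,0,0,0,0,0,255,-15,0,0,0,0,0,255]'; done
python3 - <<'E'
from h import *
from rig import robot
c=robot.camera("top");cv2.imwrite("pics/t1.png",cv2.resize(c["pixels"][130:260,165:365],None,fx=4,fy=4,interpolation=cv2.INTER_CUBIC)[:,:,::-1])
E
```

```text
time: 5.57
position: [0.4807, -0.0419, 0.0382]
tool_rot: [0.0, 1.0, 0.0, -0.001]
ft_force: [-4.7, -3.0, -0.1]
grip_width: 0.0003
grip_force: 2.1
time: 5.98
position: [0.4958, -0.0419, 0.0382]
tool_rot: [0.0, 1.0, -0.0, -0.001]
ft_force: [-3.5, -2.7, 0.2]
grip_width: 0.0005
grip_force: 2.2
time: 6.4
position: [0.5104, -0.0418, 0.0382]
tool_rot: [-0.0, 1.0, 0.0, -0.001]
ft_force: [-4.3, -2.5, 1.2]
grip_width: 0.0005
grip_force: 2.4
```

View pics/t1.png

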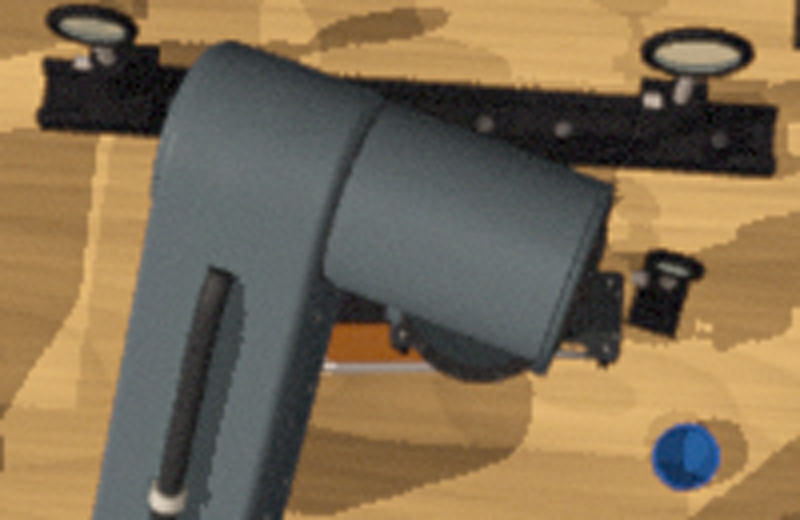

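The top view shows the gripper's right end at (620,320), about 10–15 mm from the post holder's knob at (637,280). The right-hand pushes should therefore go a little further inward. Back to the left corner now.

```bash
python3 -m crank '[12,0,0,0,0,0,255,25,0,-15,0,0,0,255,40,0,-48,0,0,0,255,40,40,-48,0,0,0,255,40,80,-48,0,0,0,255]'
python3 -m crank '[0,40,0,0,0,0,255,0,80,0,0,0,0,255,0,115,0,0,0,0,255,0,115,30,0,0,0,255,0,115,48,0,0,0,255]'
python3 -m crank '[-3,0,0,0,0,0,255,-6,0,0,0,0,0,255,-9,0,0,0,0,0,255,-12,0,0,0,0,0,255,-15,0,0,0,0,0,255]'
python3 -m crank '[-3,0,0,0,0,0,255,-6,0,0,0,0,0,255,-9,0,0,0,0,0,255,-12,0,0,0,0,0,255,-15,0,0,0,0,0,255]'
```

```text
time: 6.87
position: [0.4745, 0.0366, 0.088]
tool_rot: [0.004, 1.0, -0.0, 0.004]
ft_force: [-0.2, 0.6, -0.4]
grip_width: 0.0005
grip_force: 0.0
time: 7.28
position: [0.4738, 0.1561, 0.038]
tool_rot: [-0.002, 1.0, 0.001, 0.003]
ft_force: [-0.5, -0.6, -0.2]
grip_width: 0.0004
grip_force: 0.0
time: 7.7
position: [0.4885, 0.1523, 0.0387]
tool_rot: [0.001, 1.0, 0.0, 0.001]
ft_force: [-0.1, 0.0, 0.2]
grip_width: 0.0004
grip_force: 0.0
time: 8.12
position: [0.498, 0.1526, 0.0373]
tool_rot: [0.001, 1.0, -0.0, -0.004]
ft_force: [-7.3, 2.1, 2.9]
grip_width: 0.0003
grip_force: 2.9
```

```bash
python3 -m crank '[-3,0,0,0,0,0,255,-6,0,0,0,0,0,255,-9,0,0,0,0,0,255,-12,0,0,0,0,0,255,-15,0,0,0,0,0,255]'
python3 -m crank '[-3,0,0,0,0,0,255,-6,0,0,0,0,0,255,-9,0,0,0,0,0,255,-12,0,0,0,0,0,255,-15,0,0,0,0,0,255]'
python3 -m crank '[13,0,0,0,0,0,255,28,0,-15,0,0,0,255,44,0,-48,0,0,0,255,44,-35,-48,0,0,0,255,44,-72,-48,0,0,0,255]'
python3 -m crank '[0,-40,0,0,0,0,255,0,-80,0,0,0,0,255,0,-115,0,0,0,0,255,0,-115,30,0,0,0,255,0,-115,48,0,0,0,255]'
python3 -m crank '[-3,0,0,0,0,0,255,-6,0,0,0,0,0,255,-9,0,0,0,0,0,255,-12,0,0,0,0,0,255,-15,0,0,0,0,0,255]'
```

```text
time: 8.53
position: [0.5134, 0.1531, 0.037]
tool_rot: [0.001, 1.0, 0.0, -0.004]
ft_force: [-5.9, 3.2, 1.8]
grip_width: 0.0009
grip_force: 2.7
time: 8.95
position: [0.528, 0.1532, 0.037]
tool_rot: [0.001, 1.0, 0.0, -0.004]
ft_force: [-6.0, 3.4, 2.8]
grip_width: 0.0004
grip_force: 3.0
time: 9.37
position: [0.4882, 0.0817, 0.0871]
tool_rot: [-0.002, 1.0, -0.0, 0.002]
ft_force: [1.7, -0.7, 0.4]
grip_width: 0.0004
grip_force: 0.0
time: 9.78
position: [0.4892, -0.0375, 0.0372]
tool_rot: [0.003, 1.0, -0.001, 0.002]
ft_force: [-0.7, 0.4, 0.2]
grip_width: 0.0004
grip_force: 0.0
time: 10.2
position: [0.5039, -0.0341, 0.0386]
tool_rot: [0.0, 1.0, -0.0, 0.001]
ft_force: [0.3, 0.1, 1.5]
grip_width: 0.0004
grip_force: 0.0
```

```bash
python3 -m crank '[-3,0,0,0,0,0,255,-6,0,0,0,0,0,255,-9,0,0,0,0,0,255,-12,0,0,0,0,0,255,-15,0,0,0,0,0,255]'
python3 -m crank '[-3,0,0,0,0,0,255,-6,0,0,0,0,0,255,-9,0,0,0,0,0,255,-12,0,0,0,0,0,255,-14,0,0,0,0,0,255]'
python3 - <<'E'
from h import *
from rig import robot
c=robot.camera("scene");cv2.imwrite("pics/s1.png",cv2.resize(c["pixels"][150:350,200:460],None,fx=3,fy=3,interpolation=cv2.INTER_CUBIC)[:,:,::-1])
E
```

```text
time: 10.62
position: [0.5144, -0.0338, 0.0374]
tool_rot: [0.0, 1.0, 0.001, -0.004]
ft_force: [-7.2, -2.2, 2.8]
grip_width: 0.0005
grip_force: 2.8
time: 11.03
position: [0.5291, -0.0344, 0.0372]
tool_rot: [0.001, 1.0, 0.0, -0.003]
ft_force: [-4.5, -3.2, 2.6]
grip_width: 0.0002
grip_force: 2.6
```

View pics/s1.png

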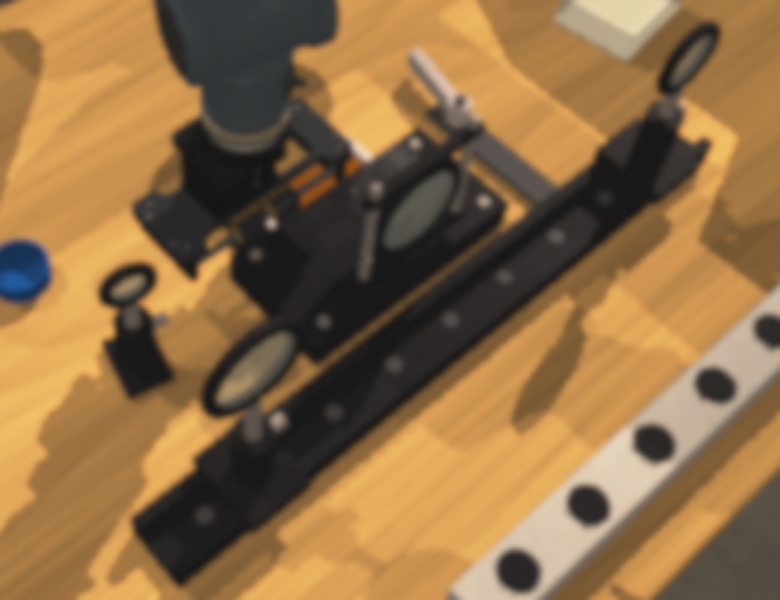

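The scene view shows the base nearly square, with a narrow gap along the rail from (310,355) to (500,215). The post holder at (130,340) stands clear of the gripper.

```bash
python3 -m crank '[-2,0,0,0,0,0,255,-4,0,0,0,0,0,255,-6,0,0,0,0,0,255,-8,0,0,0,0,0,255,-10,0,0,0,0,0,255]'
python3 -m crank '[12,0,0,0,0,0,255,22,0,-15,0,0,0,255,34,0,-48,0,0,0,255,34,36,-48,0,0,0,255,34,74,-48,0,0,0,255]'
python3 -m crank '[0,38,0,0,0,0,255,0,76,0,0,0,0,255,0,113,0,0,0,0,255,0,113,30,0,0,0,255,0,113,48,0,0,0,255]'
python3 -m crank '[-3,0,0,0,0,0,255,-6,0,0,0,0,0,255,-9,0,0,0,0,0,255,-12,0,0,0,0,0,255,-14,0,0,0,0,0,255]'
python3 -m crank '[-2,0,0,0,0,0,255,-4,0,0,0,0,0,255,-6,0,0,0,0,0,255,-8,0,0,0,0,0,255,-10,0,0,0,0,0,255]'
```

```text
time: 11.5
position: [0.5388, -0.0343, 0.0371]
tool_rot: [0.0, 1.0, 0.0, -0.003]
ft_force: [-5.9, -3.6, 2.5]
grip_width: 0.0004
grip_force: 2.7
time: 11.92
position: [0.5097, 0.0383, 0.0873]
tool_rot: [0.004, 1.0, -0.0, 0.003]
ft_force: [1.1, -0.5, 0.1]
grip_width: 0.0002
grip_force: 0.0
time: 12.33
position: [0.5087, 0.1555, 0.0372]
tool_rot: [-0.002, 1.0, 0.0, 0.002]
ft_force: [0.1, 0.7, -0.5]
grip_width: 0.0006
grip_force: 0.0
time: 12.75
position: [0.5237, 0.1521, 0.0387]
tool_rot: [0.001, 1.0, 0.0, 0.002]
ft_force: [-0.7, 0.1, 0.6]
grip_width: 0.0005
grip_force: 0.0
time: 13.17
position: [0.5302, 0.1524, 0.0375]
tool_rot: [0.001, 1.0, -0.0, -0.002]
ft_force: [-5.1, -0.5, 3.7]
grip_width: 0.0003
grip_force: 2.6
```

```bash
python3 -m crank '[-2,0,0,0,0,0,255,-4,0,0,0,0,0,255,-6,0,0,0,0,0,255,-8,0,0,0,0,0,255,-10,0,0,0,0,0,255]'
python3 -m crank '[-1,0,0,0,0,0,255,-2,0,0,0,0,0,255,-3,0,0,0,0,0,255,-4,0,0,0,0,0,255,-5,0,0,0,0,0,255]'
python3 -m crank '[12,0,0,0,0,0,255,22,0,-15,0,0,0,255,30,0,-48,0,0,0,255,30,-36,-48,0,0,0,255,30,-74,-48,0,0,0,255]'
python3 -m crank '[0,-38,0,0,0,0,255,0,-76,0,0,0,0,255,0,-113,0,0,0,0,255,0,-113,30,0,0,0,255,0,-113,48,0,0,0,255]'
python3 -m crank '[-3,0,0,0,0,0,255,-6,0,0,0,0,0,255,-9,0,0,0,0,0,255,-12,0,0,0,0,0,255,-15,0,0,0,0,0,255]'
```

```text
time: 13.58
position: [0.5382, 0.1532, 0.037]
tool_rot: [0.001, 1.0, 0.0, -0.004]
ft_force: [-5.6, 4.3, 3.3]
grip_width: 0.0001
grip_force: 2.8
time: 14.0
position: [0.5428, 0.1533, 0.037]
tool_rot: [0.001, 1.0, 0.0, -0.004]
ft_force: [-6.8, 3.2, 2.9]
grip_width: 0.0003
grip_force: 3.2
time: 14.42
position: [0.5181, 0.0797, 0.0873]
tool_rot: [-0.002, 1.0, -0.0, 0.003]
ft_force: [0.7, -0.1, -1.0]
grip_width: 0.0005
grip_force: 0.0
time: 14.83
position: [0.5183, -0.0376, 0.0371]
tool_rot: [0.003, 1.0, -0.001, 0.002]
ft_force: [-1.2, 0.5, 0.2]
grip_width: 0.0004
grip_force: 0.0
time: 15.25
position: [0.533, -0.0341, 0.0387]
tool_rot: [0.0, 1.0, -0.0, 0.001]
ft_force: [-0.0, -0.7, -0.4]
grip_width: 0.0004
grip_force: 0.0
```

```bash
python3 -m crank '[-2,0,0,0,0,0,255,-4,0,0,0,0,0,255,-6,0,0,0,0,0,255,-8,0,0,0,0,0,255,-9,0,0,0,0,0,255]'
python3 -m crank '[-1,0,0,0,0,0,255,-2,0,0,0,0,0,255,-3,0,0,0,0,0,255,-4,0,0,0,0,0,255,-5,0,0,0,0,0,255]'
python3 -m crank '[-0.6,0,0,0,0,0,255,-1.2,0,0,0,0,0,255,-1.8,0,0,0,0,0,255,-2.4,0,0,0,0,0,255,-3,0,0,0,0,0,255]'
```

```text
time: 15.67
position: [0.5397, -0.0342, 0.0376]
tool_rot: [0.001, 1.0, 0.0, -0.001]
ft_force: [-3.4, -1.1, 2.4]
grip_width: 0.0003
grip_force: 1.7
time: 16.08
position: [0.5428, -0.0344, 0.0372]
tool_rot: [0.001, 1.0, 0.0, -0.003]
ft_force: [-5.7, -2.6, 2.6]
grip_width: 0.0005
grip_force: 3.0
time: 16.5
position: [0.5442, -0.0344, 0.0371]
tool_rot: [0.0, 1.0, 0.0, -0.005]
ft_force: [-9.9, -3.3, 6.2]
grip_width: 0.0001
grip_force: 4.6
```

```bash
python3 -m crank '[12,0,0,0,0,0,255,22,0,-15,0,0,0,255,25,0,-48,0,0,0,255,25,36,-48,0,0,0,255,25,74,-48,0,0,0,255]'
python3 -m crank '[0,38,0,0,0,0,255,0,76,0,0,0,0,255,0,113,0,0,0,0,255,0,113,30,0,0,0,255,0,113,48,0,0,0,255]'
python3 -m crank '[-3,0,0,0,0,0,255,-6,0,0,0,0,0,255,-9,0,0,0,0,0,255,-12,0,0,0,0,0,255,-13,0,0,0,0,0,255]'
python3 -m crank '[-1,0,0,0,0,0,255,-2,0,0,0,0,0,255,-3,0,0,0,0,0,255,-4,0,0,0,0,0,255,-5,0,0,0,0,0,255]'
python3 -m crank '[-1,0,0,0,0,0,255,-2,0,0,0,0,0,255,-3,0,0,0,0,0,255,-4,0,0,0,0,0,255,-5,0,0,0,0,0,255]'
```

```text
time: 16.92
position: [0.5265, 0.0381, 0.0874]
tool_rot: [0.004, 1.0, -0.0, 0.003]
ft_force: [1.1, 0.4, 0.4]
grip_width: 0.0005
grip_force: 0.0
time: 17.33
position: [0.5249, 0.1554, 0.0372]
tool_rot: [-0.001, 1.0, 0.0, 0.002]
ft_force: [-0.9, 0.1, -0.8]
grip_width: 0.0004
grip_force: 0.0
time: 17.75
position: [0.539, 0.152, 0.0388]
tool_rot: [0.001, 1.0, 0.0, 0.002]
ft_force: [0.1, -1.1, -0.0]
grip_width: 0.0006
grip_force: 0.0
time: 18.17
position: [0.542, 0.1525, 0.0376]
tool_rot: [0.001, 1.0, -0.0, -0.0]
ft_force: [-0.2, -0.5, -0.1]
grip_width: 0.0007
grip_force: 0.0
time: 18.58
position: [0.5435, 0.1526, 0.0373]
tool_rot: [0.001, 1.0, -0.0, -0.004]
ft_force: [-7.4, 0.6, 5.0]
grip_width: 0.0004
grip_force: 3.5
```

```bash
python3 -m crank '[-0.6,0,0,0,0,0,255,-1.2,0,0,0,0,0,255,-1.8,0,0,0,0,0,255,-2.4,0,0,0,0,0,255,-3,0,0,0,0,0,255]'
python3 -m crank '[-0.3,0,0,0,0,0,255,-0.6,0,0,0,0,0,255,-1,0,0,0,0,0,255,-1,0,0,0,0,0,255,-1,0,0,0,0,0,255]'
```

```text
time: 19.0
position: [0.5445, 0.1528, 0.0372]
tool_rot: [0.001, 1.0, -0.0, -0.006]
ft_force: [-9.7, 1.4, 8.3]
grip_width: 0.0006
grip_force: 5.0
time: 19.42
position: [0.5445, 0.1528, 0.0372]
tool_rot: [0.001, 1.0, -0.0, -0.007]
ft_force: [-9.7, 0.6, 8.7]
grip_width: 0.0003
grip_force: 5.3
```

```bash
python3 -m crank '[12,0,0,0,0,0,255,24,0,-15,0,0,0,255,40,0,-48,0,0,0,255,55,38,-60,0,0,0,255,70,78,-80,0,0,0,255]'
python3 -m crank '[0,40,0,0,0,0,255,0,80,0,0,0,0,255,0,120,0,0,0,0,255,0,160,0,0,0,0,255,0,160,0,0,0,0,255]'
python3 - <<'E'
from h import *
from rig import robot
c=robot.camera("top");im=c["pixels"];np.savez("t2.npz",**c)
cv2.imwrite("pics/t2.png",cv2.resize(im[130:260,165:365],None,fx=4,fy=4,interpolation=cv2.INTER_CUBIC)[:,:,::-1])
E
```

```text
time: 19.83
position: [0.4835, 0.2246, 0.1155]
tool_rot: [0.003, 1.0, 0.0, 0.001]
ft_force: [1.2, 1.8, -0.8]
grip_width: 0.0002
grip_force: 0.0
time: 20.25
position: [0.4846, 0.393, 0.1158]
tool_rot: [-0.002, 1.0, 0.003, 0.003]
ft_force: [0.3, 0.2, -0.8]
grip_width: 0.0004
grip_force: 0.0
```

View pics/t2.png

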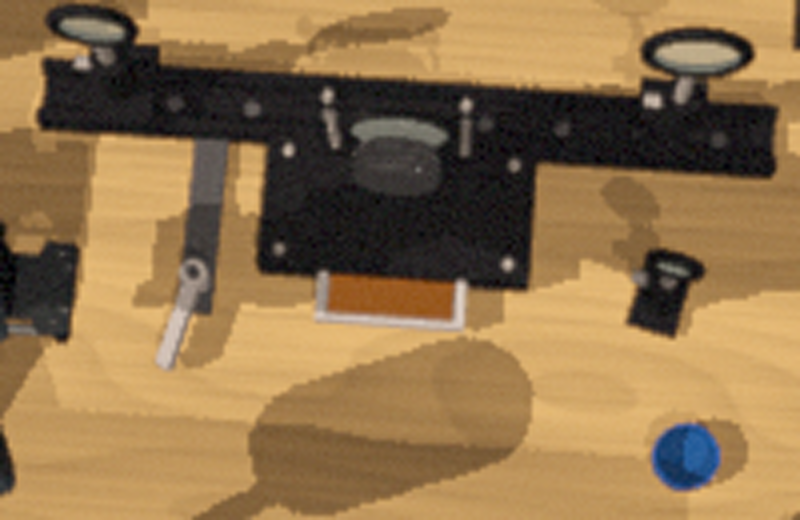

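The base now meets the rail, with rear corners at (258,270) and (527,289). I'll measure rear edge to rail next; it should be 120 mm at both ends.

```bash
python3 - <<'E'
from h import *
for f in("top0.npz","t2.npz"):
    c=np.load(f);im=c["pixels"];K=c["intrinsics"];E=c["extrinsics"];g=im.max(2).astype(float)
    r0=210 if f=="top0.npz" else 190
    T=60
    for n,cols in(("L",range(233,241)),("R",range(285,295))):
        p=vedge(g,cols,r0,1,T); w=ray(p,K,E,0); print(f,n,"rear",np.median(w,0)[:2].round(4))
    for n,cols in(("rail L",range(188,209)),("rail R",range(305,350))):
        p=vedge(g,cols,156 if n=="rail L" else 163,1,T); w=ray(p,K,E,0); print(n,np.median(w,0)[:2].round(4))
E
```

```text
top0.npz L rear [0.4749 0.1458]
top0.npz R rear [ 0.4781 -0.0404]
rail L [0.681  0.3034]
rail R [nan nan]
t2.npz L rear [0.5717 0.1541]
t2.npz R rear [ 0.5603 -0.0353]
rail L [0.6814 0.3034]
rail R [ 0.6791 -0.1643]h.py:14: RuntimeWarning: divide by zero encountered in scalar divide
  o.append((u,v-d*(g[v,u]-T)/(g[v,u]-g[v-d,u])))
h.py:5: RuntimeWarning: invalid value encountered in matmul
  d=np.c_[uv,np.ones(len(uv))]@np.linalg.inv(K).T@E[:3,:3].T
```

```bash
python3 - <<'E'
from h import *
c=np.load("t2.npz");im=c["pixels"];K=c["intrinsics"];E=c["extrinsics"];g=im.max(2).astype(float)
for n,cols,r in(("L",range(231,242),195),("R",range(285,295),199)):
    for T in(50,70): w=ray(vedge(g,cols,r,1,T),K,E,0); print(n,T,w[:,0].round(4).tolist(),w[[0,-1],1].round(3))
for cols,r in((range(188,209),156),(range(305,350),162)):
    for T in(50,70): w=ray(vedge(g,cols,r,1,T),K,E,0); print(np.nanmedian(w,0)[:2].round(4))
E
```

```text
L 50 [0.5611, 0.5603, 0.5606, 0.5609, 0.5613, 0.5605, 0.5605, 0.561, 0.5615, 0.5604, 0.5605] [0.173 0.137]
L 70 [0.5598, 0.5591, 0.5591, 0.5596, 0.5599, 0.559, 0.559, 0.5594, 0.5599, 0.5592, 0.5593] [0.173 0.137]
R 50 [0.5608, 0.5593, 0.5601, 0.5595, 0.5601, 0.5599, 0.5605, 0.5612, 0.5611, 0.5613] [-0.02  -0.052]
R 70 [0.5592, 0.5583, 0.5587, 0.5585, 0.559, 0.5588, 0.5597, 0.5604, 0.5601, 0.5602] [-0.02  -0.052]
[0.6819 0.3035]
[0.6807 0.3034]
[ 0.6797 -0.1643]
[ 0.6785 -0.1643]
```

```bash
python3 -m crank '[0,-40,0,0,0,0,255,0,-80,0,0,0,0,255,0,-112,0,0,0,0,255,0,-112,40,0,0,0,255,0,-112,75,0,0,0,255]'
python3 -m crank '[0,0,0,0,0,0,255,0,0,0,0,0,0,255,0,0,0,0,0,0,255,0,0,0,0,0,0,255,0,0,0,0,0,0,255]'
```

```text
time: 20.72
position: [0.4854, 0.2706, 0.041]
tool_rot: [0.003, 1.0, 0.001, 0.003]
ft_force: [0.4, 0.7, 0.3]
grip_width: 0.0004
grip_force: 0.0
time: 21.13
position: [0.4846, 0.2739, 0.0422]
tool_rot: [0.0, 1.0, 0.001, 0.002]
ft_force: [1.0, 0.7, -0.5]
grip_width: 0.0002
grip_force: 0.0
```

```bash
python3 -m crank '[1,-9,0,0,0,0,255,3,-18,0,0,0,0,255,4,-27,0,0,0,0,255,5,-37,0,0,0,0,255,6,-46,0,0,0,0,255]'
python3 -m crank '[-1,-6,0,0,0,0,255,-2,-12,0,0,0,0,255,-3,-17,0,0,0,0,255,-5,-22,0,0,0,0,255,-7,-27,0,0,0,0,255]'
python3 -m crank '[-3,-5,0,0,0,0,255,-6,-10,0,0,0,0,255,-10,-15,0,0,0,0,255,-14,-19,0,0,0,0,255,-19,-23,0,0,0,0,255]'
python3 -m crank '[-5,-4,0,0,0,0,255,-10,-7,0,0,0,0,255,-15,-9,0,0,0,0,255,-20,-11,0,0,0,0,255,-24,-12,0,0,0,0,255]'
python3 -m crank '[-1,0,0,0,0,0,255,-2,0,0,0,0,0,255,-3,0,0,0,0,0,255,-4,0,0,0,0,0,255,-5,0,0,0,0,0,255]'
```

```text
time: 21.55
position: [0.4775, 0.2262, 0.0402]
tool_rot: [0.001, 1.0, 0.0, 0.001]
ft_force: [1.1, 1.6, -0.2]
grip_width: 0.0005
grip_force: 0.9
time: 21.97
position: [0.4839, 0.1997, 0.0396]
tool_rot: [0.001, 1.0, -0.0, -0.0]
ft_force: [1.3, 1.3, -0.8]
grip_width: 0.0005
grip_force: 0.7
time: 22.38
position: [0.5029, 0.1767, 0.0397]
tool_rot: [0.001, 1.0, -0.0, -0.001]
ft_force: [-0.5, 1.7, -0.1]
grip_width: 0.0007
grip_force: 0.7
time: 22.8
position: [0.5266, 0.1649, 0.0397]
tool_rot: [0.001, 1.0, 0.0, -0.001]
ft_force: [-8.4, 4.4, 2.8]
grip_width: 0.0007
grip_force: 3.5
time: 23.22
position: [0.5268, 0.1649, 0.0396]
tool_rot: [0.0, 1.0, -0.001, -0.006]
ft_force: [-10.2, 0.4, 8.1]
grip_width: 0.0004
grip_force: 5.1
```

```bash
python3 -m crank '[10,0,0,0,0,0,255,22,0,0,0,0,0,255,38,0,-20,0,0,0,255,50,30,-50,0,0,0,255,50,70,-80,0,0,0,255]'
python3 -m crank '[0,40,0,0,0,0,255,0,80,0,0,0,0,255,0,120,0,0,0,0,255,0,160,0,0,0,0,255,0,160,0,0,0,0,255]'
python3 - <<'E'
from h import *
from rig import robot
c=robot.camera("top");im=c["pixels"];K=c["intrinsics"];E=c["extrinsics"];g=im.max(2).astype(float)
for n,cols,r in(("L",range(241,243),195),("R",range(285,295),199)):
    w=ray(vedge(g,cols,r,1,60),K,E,0); print(n,w[:,0].round(4).tolist())
cv2.imwrite("pics/t3.png",cv2.resize(im[130:260,165:365],None,fx=4,fy=4,interpolation=cv2.INTER_CUBIC)[:,:,::-1])
E
```

```text
time: 23.63
position: [0.4797, 0.2253, 0.1135]
tool_rot: [0.002, 1.0, -0.001, -0.002]
ft_force: [1.0, -0.4, -0.2]
grip_width: 0.0007
grip_force: 0.0
time: 24.05
position: [0.4841, 0.3945, 0.1146]
tool_rot: [-0.002, 1.0, 0.003, 0.004]
ft_force: [0.4, 0.1, 0.1]
grip_width: 0.0007
grip_force: 0.0
L [0.5599, 0.56]
R [0.5598, 0.5589, 0.5589, 0.5593, 0.5595, 0.5595, 0.5604, 0.5606, 0.5603, 0.5608]
```

View pics/t3.png

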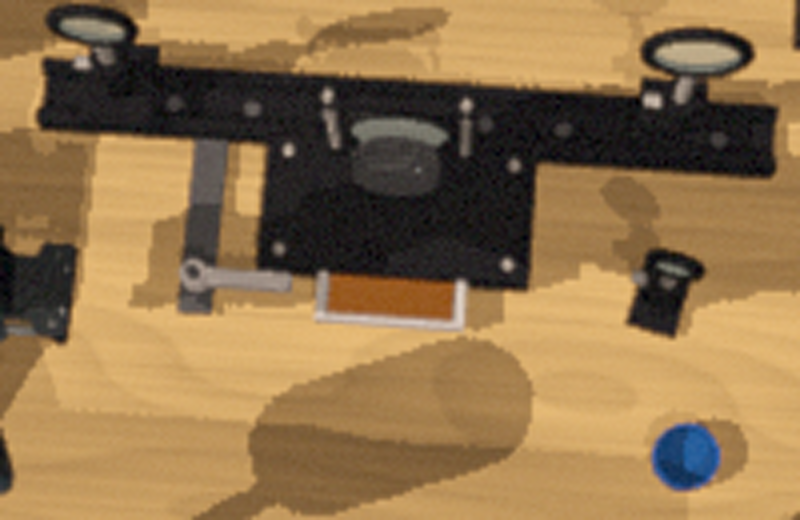

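The latch bar lies along the rail from (193,275) to (290,284), behind the base. The base is unmoved and the other objects are undisturbed.

```bash
python3 -c "
from rig import robot
print(robot.hand_in())"
```

```text
the job is handed in; nothing more can be done
None
```

I handed the job in after about 24 s: by camera the lamp base sits flush against the rail within about 1 mm, the latch bar is swung round to its stop behind it, and the other items in view were not moved; the hand-in returned no verdict.

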